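Swing the hold-down arms over the circuit board

ROBOT

A 6-joint arm with a two-finger parallel gripper is mounted at the origin on the work surface. World frame = base frame: x ahead of the robot, y to its left, z up, the work surface at z = 0. Lengths are in mm, angles in degrees, forces in N, time in s.
With the tool pointing down it reaches from about 350 to 850 mm from the base axis. Payload 8.1 kg.
Tool frame: the origin (TCP) lies midway between the tips of the shut fingers; the grasp point (between the pads) lies 19 mm behind it; x points along the fingers, y is the direction in which the jaws open and shut, and the axes are right-handed (so a half turn about x gives the same grasp; the last joint's range is limited). The gripper opens to 85 mm and grips with 20 to 120 N. Pads are 22 mm wide; open, the fingers measure 114 mm over their backs; the gripper's body (76 mm by 85 mm) begins 54 mm behind the grasp point. The pads swing forward as they close: fully open they stand 13 mm farther back than shut.
Start: joints at [-79.779, 7.471, 85.268, -0, 87.261, -4.893], TCP at [156.471, -579.243, 231.292] pointing down, gripper open.
Joint ranges: [-169.43, 169.43], [-51.17, 129.36], [1.28, 143.12], [-76.62, 256.62], [0, 156.53], [-152.29, 152.29]. Speed limits (degrees/s): [136.94, 136.94, 159.86, 180, 180, 180].

INTERFACE

Orientations are given as [roll, pitch, yaw] about the fixed x, y, z axes, in that order (R = Rz(yaw) Ry(pitch) Rx(roll)).
In Python, from bench import sense, snapshot, hand_in gives the robot as it stands.
- The arm moves only by the tool drive_tool, never from a script. Its argument "deltas" is a list of rows, each a list of 7 numbers: the closure in counts, from 0 (fully open) to 255 (shut), then the shift along the tool's x, y, z in m, then the turn, a rotation vector about the tool's x, y, z in rad. A call has exactly 10 rows; each row is the pose to reach, as a shift and turn from the pose commanded when the call began, along the tool's axes at that moment; what a row does not reach only later rows make up. A row lasts 1/12 s, in which the tool goes at most 41.7 mm and 7.16 degrees, less where a joint would pass 70% of its speed; a pose out of reach is approached as far as the arm can. A call with a gripper value outside its range is refused whole. The fingers move at their own pace and stop on an object; "squeeze" is the grip in N (left out, the last holds). Time passes only in rows, so rows that repeat a pose let the fingers close, or fill a call up. It gives the time, the measured TCP pose, the force and the opening at its end, in the units of the state.
- sense(): the state, without advancing time (a new reading comes with each control period).
- snapshot(name): name is "scene" or "side" or "wrist"; returns a dict with "frame" (480x640x3 uint8, blue, green, red), "fx", "fy", "cx", "cy" (pixels), "rvec" (rotation vector, rad) and "tvec" (3), from world to camera coordinates, as OpenCV has them. Camera axes: x right, y down, z forward; pixel columns grow to the right and rows downward; lengths in mm; the calibration is good to about 2 mm. A picture is of the moment at which its call begins. There is no depth.
- hand_in(): hands the job in, once; it reports no verdict.
The state is a dict: "time": time; "joint_pos": joint angles; "qd": joint speeds; "joint_efforts": joint torques, N m; "tool_pos": TCP position; "tcp_rot": TCP orientation; "ft_force": force on the tool from outside, world axes, zero at the start; "wrist_torque": the same for the moment, N m; "finger_gap": finger opening in mm.
Only numpy, scipy, OpenCV 4.12 (cv2) and the standard library are available. Lean on these libraries where they do the work, as an engineer would, in place of code of your own. Each camera call takes 0.05 s, during which the arm holds its last target.

TASK

On the repair bench a circuit board lies in a cradle with two orange swing arms turned out of the way. Push each arm round by its upright tab, gently and with a fingertip, until the foot at its tip stands over the white pad on its side of the board. Grasp nothing, do not lift or shift the board, leave the other things where they are, and finish clear of everything.

Things in the scene. Friction and masses are not known exactly. Their poses are not given: they have to be found in the camera images.
- cradle: aluminium board cradle fixed to the bench, 140 (x) x 250 (y) x 12 mm plate, with a thin black rim (top 17 mm above the bench) around the circuit board. Origin: centre of its underside, on the bench; z up. It carries two orange swing arms on pivots at x = 0, y = +100 mm (left arm) and y = -100 mm (right arm) of its frame. The cradle does not move
- left_arm (a joint): turn of the left arm (+y side of the cradle) about its upright pivot, rad, counter-clockwise from above positive; at q = 0 it points straight at the other pivot; in the cradle's frame it points along (sin q, -cos q). Starts swung out to the cradle's far (+x) side, q 0.9 to 1.9: turn it clockwise. Range -0.7 to 2.1. Stiff (0.06 N m, about 1.2 N at the tab); stays where it is left
- left_arm_pivot (a point): on the left arm's pivot axis, top of the dark round hub (26 mm across), 39 mm above the bench
- left_arm_tab (a point): centre of the top edge of the left arm's upright orange push tab, 64 mm above the bench, 50 mm from the pivot axis. The tab is a flat plate 8 mm thick, 30 mm long along the arm and standing 30 mm above the bar; push on its flat side
- left_arm_foot (a point): centre of the underside of the black rubber foot (14 mm across) under the tip of the left arm (a flat orange bar 14 mm wide, 73 mm long from the pivot, top 34 mm above the bench), 65 mm from the pivot axis, 20 mm above the bench; it passes about 4 mm over the board
- left_pad (a point): centre of the white round pad, 24 mm across, printed on the circuit board for the left arm's foot: 35 mm from the board's centre towards the left pivot, about 16 mm above the bench
- right_arm (a joint): turn of the right arm (-y side of the cradle) about its upright pivot, rad, counter-clockwise from above positive; at q = 0 it points straight at the other pivot; in the cradle's frame it points along (-sin q, cos q). Starts swung out to the cradle's near (-x) side, q 0.9 to 1.9: turn it clockwise. Range -0.7 to 2.1. Stiff (0.06 N m, about 1.2 N at the tab); stays where it is left
- right_arm_pivot (a point): on the right arm's pivot axis, top of the dark round hub (26 mm across), 39 mm above the bench
- right_arm_tab (a point): centre of the top edge of the right arm's upright orange push tab, 64 mm above the bench, 50 mm from the pivot axis. The tab is a flat plate 8 mm thick, 30 mm long along the arm and standing 30 mm above the bar; push on its flat side
- right_arm_foot (a point): centre of the underside of the black rubber foot (14 mm across) under the tip of the right arm (a flat orange bar 14 mm wide, 73 mm long from the pivot, top 34 mm above the bench), 65 mm from the pivot axis, 20 mm above the bench; it passes about 4 mm over the board
- right_pad (a point): centre of the white round pad, 24 mm across, printed on the circuit board for the right arm's foot: 35 mm from the board's centre towards the right pivot, about 16 mm above the bench
- board: loose green circuit board, 100 x 120 x 3 mm, 0.12 kg, lying in the cradle's rim with 2 mm play; origin: centre of its underside, 12 mm above the bench; z up. Its tallest components stand 27 mm above the bench, near its middle line
- jar: bystander: small jar with yellow cap, 42 mm across, 60 mm tall; origin under its centre
- spool: bystander: white spool, 50 mm across, 40 mm tall; origin under its centre
- relay: bystander: clear relay on a black foot, 36 x 36 x 36 mm; origin under its centre
- driver: bystander: screwdriver with red handle, 170 mm long, lying on the bench; origin under its middle
Things that resemble listed ones, but are neither listed nor needed, are in the scene too. What is meant by the board is not brown or purple, and is the smaller of those in its own colour.

How it is judged (in metres and radians):
At the end, for the whole second after the job is handed in: each arm is at rest with the centre of its foot over its white pad (within 12 mm of the pad's centre, seen from above), the board has stayed within 8 mm and the bystanders within 15 mm of where they were (horizontal distance between left_arm_foot and left_pad below 0.012 m and horizontal distance between right_arm_foot and right_pad below 0.012 m and distance of board from where it was at the start of the episode below 0.008 m and distance of each of jar, spool, relay, driver from where it was at the start of the episode below 0.015 m and velocity of joint left_arm between -0.05 and 0.05 rad/s and velocity of joint right_arm between -0.05 and 0.05 rad/s); the robot touches nothing.
It fails at once if the jar, spool, relay or screwdriver is moved more than 15 mm, or lifted (distance of any of jar, spool, relay, driver from where it was at the start of the episode above 0.015 m).
It fails at once if the circuit board is lifted or moved more than 8 mm (distance of board from where it was at the start of the episode above 0.008 m or angle between board's own z axis and vertical above 0.12 rad).
It fails at once if the fingers press on the cradle or its arms with more than 20 N (rough pushing, or pinching) (contact force between the fingers and cradle above 20 N).
It also fails if it takes over 56 s, if anything falls off the work surface, if the arm or the gripper's body presses on something with over 40 N, if the wrist force passes 120 N, or if a joint passes its speed limit or range.

## Working session

There is one attempt and no reset: what is moved stays moved. The work goes in short steps, Python scripts to look and compute and a tool call to move; the robot and the scene stay as the last step left them, time stands still between calls to the robot, and variables do not carry over. Pictures are saved under pics/ and viewed, and the job is handed in when it is done.

Besides the shell and the picture viewer there is one more tool, called after "Emit:" in YAML: its name, and indented under it one key for each argument. drive_tool: Moves the arm, as the interface text tells. Its arguments: {"type":"object","properties":{"deltas":{"type":"array","items":{"type":"array","items":{"type":"number"}}},"squeeze":{"type":"number"}},"required":["deltas"]}

```bash
ls; mkdir -p pics
cat > h.py <<'E'
import numpy as np,cv2
from bench import sense,snapshot,hand_in
def snap(n,f):
    s=snapshot(n); cv2.imwrite('pics/'+f+'.png',s['frame']); np.save('pics/'+f+'.npy',s,allow_pickle=True); return s
def load(f): return np.load('pics/'+f+'.npy',allow_pickle=True).item()
def ray(s,u,v):
    R=cv2.Rodrigues(np.array(s['rvec'],float))[0]; t=np.array(s['tvec'],float).ravel()
    d=R.T@np.array([(u-s['cx'])/s['fx'],(v-s['cy'])/s['fy'],1]); return -R.T@t,d
def onz(s,u,v,z):
    c,d=ray(s,u,v); return c+d*(z-c[2])/d[2]
def proj(s,p):
    K=np.array([[s['fx'],0,s['cx']],[0,s['fy'],s['cy']],[0,0,1.]])
    return cv2.projectPoints(np.array(p,float).reshape(-1,1,3),np.array(s['rvec'],float),np.array(s['tvec'],float),K,None)[0].reshape(-1,2)
def tri(obs):
    A=np.zeros((3,3));b=np.zeros(3)
    for s,u,v in obs:
        c,d=ray(s,u,v);d/=np.linalg.norm(d);P=np.eye(3)-np.outer(d,d);A+=P;b+=P@c
    return np.linalg.solve(A,b)
E
python3 - <<'E'
from h import *
for n in('scene','side','wrist'): s=snap(n,n+'0'); print(n,s['fx'],ray(s,320,240))
print(sense())
E
```

```text
pics
scene 467.00882968233736 (array([1208.48661557,  101.12346999,  482.20311676]), array([-0.82971723, -0.10085738, -0.54922968]))
side 455.443497482901 (array([287.31321827, 631.08076358, 568.37174245]), array([ 0.3081516 , -0.7198669 , -0.62217269]))
wrist 387.1561048476125 (array([ 220.1851923 , -561.42447499,  372.69345744]), array([-0.25842256, -0.05698855, -0.96442825]))
{'time': 0.15, 'joint_pos': array([-7.97789205e+01,  7.50478685e+00,  8.53164392e+01, -1.54234152e-03,
        8.72612255e+01, -4.89324939e+00]), 'qd': array([ 0.02749117, -0.14503162, -0.24136959,  0.00621482, -0.02751637,
       -0.09303446]), 'joint_efforts': array([-5.36688294e-04, -5.70063901e+01, -5.01158094e+01, -2.63063330e-04,
        9.61328071e-03,  1.70938438e-05]), 'tool_pos': array([ 156.38103104, -578.81642327,  230.47508027]), 'tcp_rot': array([-93.82289576,  89.91753406, 101.29150794]), 'ft_force': array([0.05245378, 0.92896946, 0.70351845]), 'wrist_torque': array([-0.01385296, -0.02432986, -0.04179658]), 'finger_gap': 85.47022004762032}
```

View pics/scene0.png

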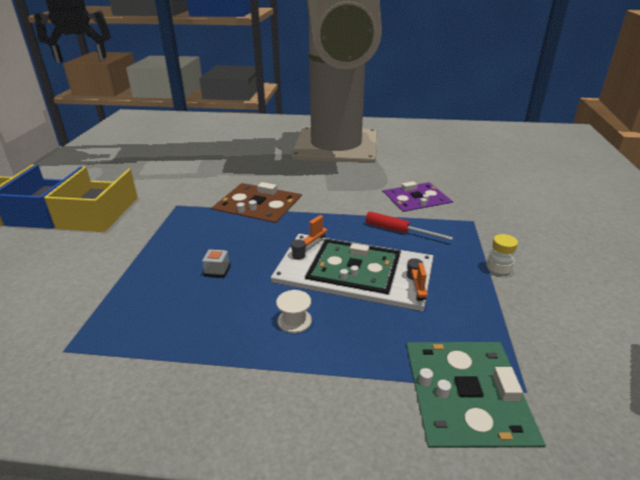

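View pics/side0.png

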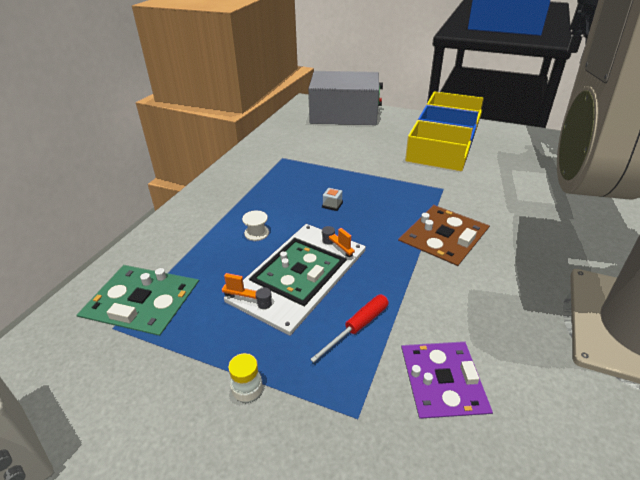

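View pics/wrist0.png

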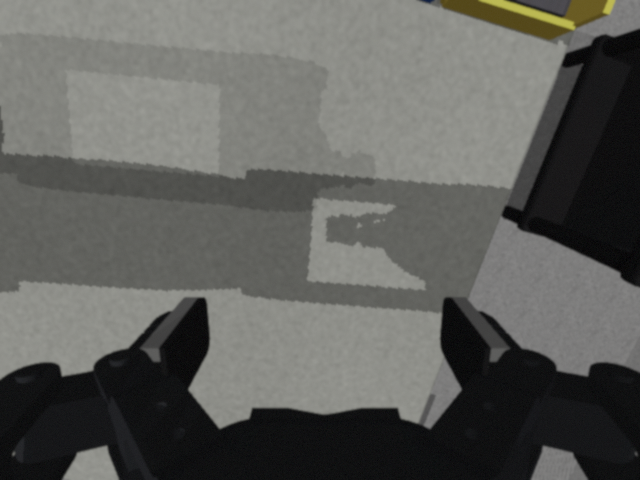

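Candidates for the board: small green in the cradle (scene 355,265; side 298,268), large loose green (scene 470,390), brown (257,200) and purple (417,195). By the description it is the small green one in the cradle. I'll check that in a close crop.

Run:
```python
from h import *
a=load('scene0')['frame'][205:310,265:445]; b=load('side0')['frame'][215:340,215:375]
cv2.imwrite('pics/c1.png',cv2.resize(a,None,fx=4.4,fy=4.4,interpolation=cv2.INTER_CUBIC))
cv2.imwrite('pics/c2.png',cv2.resize(b,None,fx=4.6,fy=4.6,interpolation=cv2.INTER_CUBIC))
```

```text
(no output)
```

View pics/c1.png

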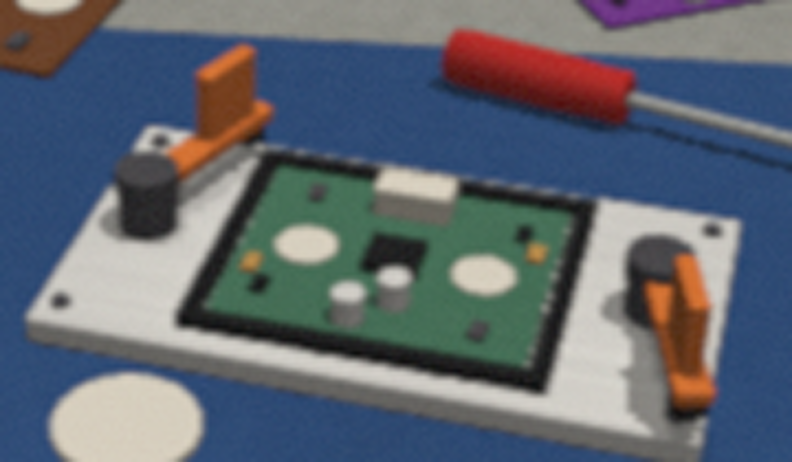

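View pics/c2.png

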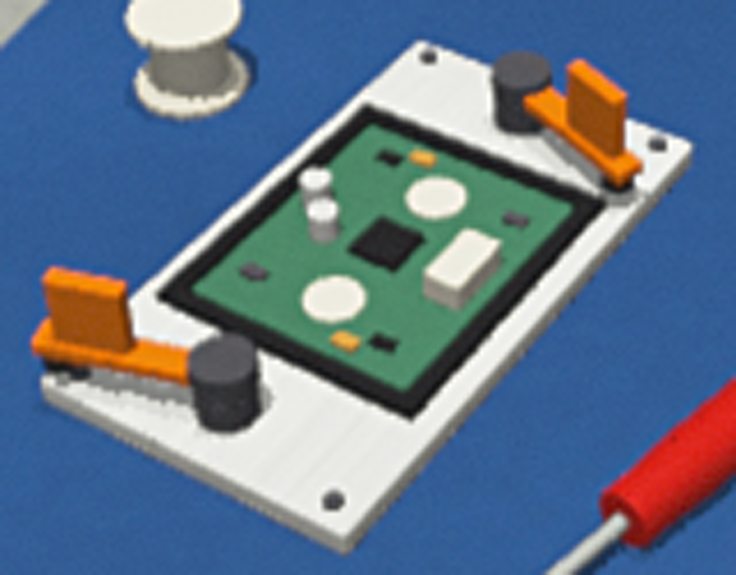

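Run:
```python
from h import *
a=load('scene0');b=load('side0')
def S(p): return (a,265+(p[0]+.5)/4.4-.5,205+(p[1]+.5)/4.4-.5)
def D(p): return (b,215+(p[0]+.5)/4.6-.5,215+(p[1]+.5)/4.6-.5)
P={}
for n,p,q in [('Rhub',(147,170),(522,71)),('Lhub',(660,257),(224,355)),('Rpad',(307,244),(437,197)),('Lpad',(483,275),(334,299)),('Rtab',(228,61),(597,78)),('Ltab',(691,262),(86,283)),
 ('Rtipend',(270,112),(630,166)),('Ltipend',(690,398),(37,345))]:
    X=tri([S(p),D(q)]); P[n]=X
    print(n,X.round(1), (proj(a,X)[0]-S(p)[1:]).round(2),(proj(b,X)[0]-D(q)[1:]).round(2))
print(np.linalg.norm(P['Lhub']-P['Rhub']),np.linalg.norm(P['Lpad']-P['Rpad']))
v=P['Lhub']-P['Rhub'];yaw=np.arctan2(-v[0],v[1]);print('yaw',np.degrees(yaw))
v=P['Lpad']-P['Rpad'];print('yawpads',np.degrees(np.arctan2(-v[0],v[1])))
c=(P['Lhub']+P['Rhub'])/2;print('c',c,(P['Lpad']+P['Rpad'])/2)
Rz=np.array([[np.cos(yaw),-np.sin(yaw)],[np.sin(yaw),np.cos(yaw)]])
for s in 'RL':
    d=Rz.T@(P[s+'tab']-P[s+'hub'])[:2]; 
    print(s,d,np.hypot(*d),np.degrees(np.arctan2(d[0],-d[1]) if s=='L' else np.arctan2(-d[0],d[1])))
    d=Rz.T@(P[s+'tipend']-P[s+'hub'])[:2];print('tip',np.degrees(np.arctan2(d[0],-d[1]) if s=='L' else np.arctan2(-d[0],d[1])))
# bystanders
for n,(u,v),z in [('jarcap',(505,243),60),('jarside',None,0)][:1]: print(n,onz(a,u,v,z))
print('jar side',onz(b,243,365,60),'spool',onz(a,294,301,40),onz(b,255,218,40),'relay',onz(a,216,258,36))
for u,v in[(375,220),(408,228),(451,239)]: print('driver',onz(a,u,v,12))
```

```text
Rhub [548.1 -17.8  36.3] [-0.25 -0.3 ] [-0.19  0.29]
Lhub [585.1 177.8  36.7] [-0.62 -0.52] [-0.56  0.58]
Rpad [559.9  46.3  14.1] [-0.32 -0.35] [-0.26  0.35]
Lpad [572.8 114.9  13.8] [-0.21 -0.19] [-0.18  0.2 ]
Rtab [505.7   8.9  63. ] [-0.41 -0.52] [-0.35  0.54]
Ltab [630.5 185.4  65.7] [0.97 0.78] [ 0.82 -0.81]
Rtipend [487.7  22.3  30.8] [-1.29 -1.55] [-1.14  1.67]
Ltipend [656.  187.4  27.4] [0.87 0.66] [ 0.72 -0.65]
199.0670349413501 69.86918181773787
yaw -10.7102709673719
yawpads -10.671752951678164
c [566.63116224  80.042917    36.52159623] [566.36849835  80.60290717  13.94823414]
R [-46.65258449  18.3559218 ] 50.13385587276228 68.52235120805067
tip 67.14193246423073
L [43.19919487 15.84134752] 46.01215848880127 110.13822397572802
tip 108.36012875024821
jarcap [547.76419708 323.25084449  60.        ]
jar side [532.0052766  327.76475589  60.        ] spool [702.85276358   1.30652893  40.        ] [696.54159798   2.16999886  40.        ] relay [ 606.06589217 -144.79035123   36.        ]
driver [415.89368535 113.68162932  12.        ]
driver [439.12539601 176.62501872  12.        ]
driver [469.47176714 253.28504175  12.        ]
```

```bash
cat >> h.py <<'E'
from scipy.spatial.transform import Rotation as Ro
C=np.array([566.5,80.3]);YAW=np.radians(-10.7)
def rz(a): return np.array([[np.cos(a),-np.sin(a)],[np.sin(a),np.cos(a)]])
W=rz(YAW)
def target(side,q,off,r=50.):
    """xy of tool centre: off mm behind tab mid plane; and push angle (world, deg)"""
    sg=1 if side=='L' else -1
    piv=C+W@np.array([0,sg*100.]); u=W@np.array([np.sin(q),-np.cos(q)])*sg
    push=np.array([u[1],-u[0]])
    return piv+u*r-push*off, np.degrees(np.arctan2(push[1],push[0]))
def delta(xyz,zang,rpy=None,pos=None):
    """tool-frame shift (m) and rotvec from current (or given) pose to tool down with tool z at world angle zang"""
    s=sense(); R0=Ro.from_euler('xyz',s['tcp_rot'],degrees=True) if rpy is None else rpy
    p0=s['tool_pos'] if pos is None else pos
    x=np.array([0,0,-1.]);z=np.array([np.cos(np.radians(zang)),np.sin(np.radians(zang)),0]);y=np.cross(z,x)
    R1=Ro.from_matrix(np.c_[x,y,z])
    return R0.inv().apply(np.array(xyz)-p0)/1000,(R0.inv()*R1).as_rotvec(),R1
E
python3 - <<'E'
from h import *
s=sense();M=Ro.from_euler('xyz',s['tcp_rot'],degrees=True).as_matrix();print(M.round(3))
for side,q in(('R',67.5),('R',0),('L',109.),('L',0)):
    print(side,q,target(side,np.radians(q),15))
q=np.radians(67.5)
t,a=target('R',q,45);print(t,a)
for aa in(a,a+180): 
  d=delta([*t,150],aa);print(aa,d[0].round(4),d[1].round(3))
E
```

```text
[[-0.     0.261 -0.965]
 [ 0.001 -0.965 -0.261]
 [-1.    -0.001 -0.   ]]
R 67.5 (array([497.88167444,  -3.13458318]), np.float64(56.8))
R 0 (array([542.47747728,  33.9543594 ]), np.float64(-10.7))
L 109.0 (array([632.37760798, 200.62197654]), np.float64(-81.7))
L 0 (array([590.52252272, 126.6456406 ]), np.float64(169.3))
[481.45477773 -28.23751259] 56.8
56.8 [ 0.0812 -0.4467 -0.4574] [2.414e+00 2.000e-03 1.000e-03]
236.8 [ 0.0812 -0.4467 -0.4574] [-0.728 -0.001  0.001]
```

The crop confirms that the small green board with black rim sits in the cradle. Cradle centre is about (566.5, 80.3), yaw -10.7°, right q≈67.5°, left q≈109°. Shutting the fingers and moving over towards the right tab.

Emit:
drive_tool:
  deltas:
    - [255, 0, -0.022, -0.023, -0.036, 0, 0]
    - [255, 0, -0.044, -0.046, -0.072, 0, 0]
    - [255, 0, -0.067, -0.069, -0.108, 0, 0]
    - [255, 0, -0.09, -0.092, -0.144, 0, 0]
    - [255, 0, -0.112, -0.115, -0.18, 0, 0]
    - [255, 0, -0.134, -0.137, -0.216, 0, 0]
    - [255, 0, -0.156, -0.16, -0.252, 0, 0]
    - [255, 0, -0.178, -0.183, -0.288, 0, 0]
    - [255, 0, -0.2, -0.206, -0.324, 0, 0]
    - [255, 0, -0.223, -0.229, -0.36, 0, 0]
  squeeze: 20

```text
time: 0.98
tool_pos: [319.8, -302.8, 231.1]
tcp_rot: [-112.4, 90.0, 103.4]
ft_force: [0.7, 0.3, 0.1]
finger_gap: 0.1
```

Run:
```python
from h import *
print(sense()['tool_pos'],sense()['joint_pos'])
t,a=target('R',np.radians(67.5),45);d=delta([*t,130],a+180);print(d[0].round(4),d[1].round(3))
```

```text
[ 319.79813403 -302.8309634   231.13268246] [-5.01152780e+01 -1.80814064e+01  1.09267274e+02  6.00192575e-04
  8.88153388e+01  4.05872623e+00]
[ 0.1011 -0.128  -0.2918] [-0.366 -0.     0.   ]
```

Emit:
drive_tool:
  deltas:
    - [255, 0.01, -0.013, -0.029, -0.037, 0, 0]
    - [255, 0.02, -0.026, -0.058, -0.073, 0, 0]
    - [255, 0.03, -0.038, -0.088, -0.11, 0, 0]
    - [255, 0.04, -0.051, -0.117, -0.146, 0, 0]
    - [255, 0.05, -0.064, -0.146, -0.183, 0, 0]
    - [255, 0.06, -0.077, -0.175, -0.22, 0, 0]
    - [255, 0.07, -0.09, -0.204, -0.256, 0, 0]
    - [255, 0.08, -0.102, -0.233, -0.293, 0, 0]
    - [255, 0.09, -0.115, -0.263, -0.33, 0, 0]
    - [255, 0.1, -0.128, -0.292, -0.366, 0, 0]

```text
time: 1.82
tool_pos: [482.1, -28.1, 130.7]
tcp_rot: [114.7, 90.0, -8.5]
ft_force: [0.8, -1.2, -0.3]
finger_gap: -0.1
```

Run:
```python
from h import *
snap('wrist','w1');print(sense()['tool_pos'],sense()['tcp_rot'])
```

```text
[482.89948231 -23.76125126 128.60303196] [-130.2211605    89.79970108  106.83633665]
```

View pics/w1.png

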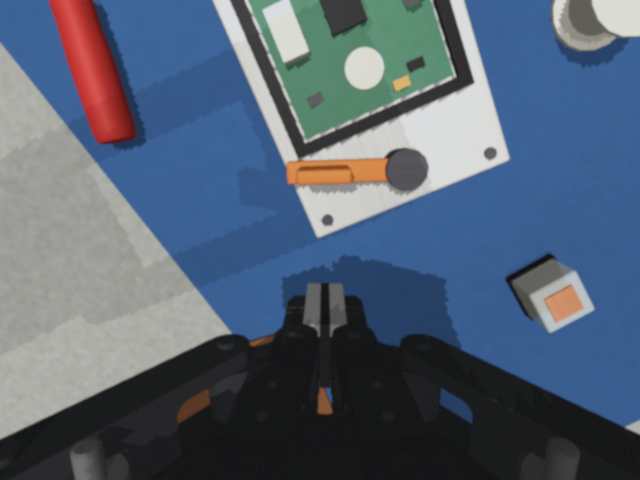

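The wrist view shows the hub at (406,170), the arm running level to (288,173), the tab at about (324,174), the right pad at (364,68) and the fingers at (324,300). The arm is parallel to the jaw axis, as I want.

Run:
```python
from h import *
s=load('w1')
print('hub',onz(s,406,170,39),'tabtop',onz(s,324,174,64),'pad',onz(s,364,68,16))
print('rel', C+W@np.array([0,-100]),C+W@np.array([0,-35]))
s=sense();print(s['tool_pos'],s['qd'].round(2),Ro.from_euler('xyz',s['tcp_rot'],degrees=True).as_matrix().round(3))
for z,o in((46,45),(46,25)):
  t,a=target('R',np.radians(67.5),o);d=delta([*t,z],a+180);print(t,a,d[0].round(4),d[1].round(3))
```

```text
hub [547.79805966 -16.93938624  39.        ] tabtop [506.83590314  10.01179626  64.        ] pad [560.16876898  46.57532135  16.        ]
rel [547.93333846 -17.96127965] [560.00166846  45.90855212]
[482.89948231 -23.76125126 128.60303196] [-4.45 -1.72  1.74 -0.78  2.72 -3.43] [[-0.001  0.839 -0.544]
 [ 0.003 -0.544 -0.839]
 [-1.    -0.003 -0.002]]
[481.45477773 -28.23751259] 56.8 [0.0826 0.0014 0.0047] [ 0.004 -0.002  0.003]
[492.4060422  -11.50222632] 56.8 [ 0.0826  0.0015 -0.0153] [ 0.004 -0.002  0.003]
```

Emit:
drive_tool:
  deltas:
    - [255, 0.012, 0, 0, 0, 0, 0]
    - [255, 0.024, 0, 0, 0, 0, 0]
    - [255, 0.036, 0, 0, 0, 0, 0]
    - [255, 0.048, 0, 0, 0, 0, 0]
    - [255, 0.06, 0, 0, 0, 0, 0]
    - [255, 0.072, 0, 0, 0, 0, 0]
    - [255, 0.08, 0, 0, 0, 0, 0]
    - [255, 0.084, 0, 0, 0, 0, 0]
    - [255, 0.084, 0, -0.01, 0, 0, 0]
    - [255, 0.084, 0, -0.02, 0, 0, 0]

```text
time: 2.7
tool_pos: [493.1, -12.8, 47.4]
tcp_rot: [162.8, 90.0, 39.4]
ft_force: [-0.5, -0.2, -0.8]
finger_gap: 0.2
```

Run:
```python
from h import *
snap('side','s2');s=snap('wrist','w2');st=sense();print(st['tool_pos'],st['tcp_rot'],st['ft_force'])
a=load('s2')['frame'][190:320,260:400];cv2.imwrite('pics/c3.png',cv2.resize(a,None,fx=4.5,fy=4.5,interpolation=cv2.INTER_CUBIC))
# arc rows from commanded pose (q=67.5,off 25)
def arc(side,q0,o0,qs,offs,sgn):
    t,a=target(side,np.radians(q0),o0); zb=a+(180 if sgn<0 else 0)
    _,_,R0=delta([*t,46],zb,Ro.identity(),np.zeros(3))
    for q,o in zip(qs,offs):
        t1,a1=target(side,np.radians(q),o)
        d=delta([*t1,46],a1+(180 if sgn<0 else 0),R0,np.array([*t,46.]));print(q,d[0].round(4),d[1].round(3))
arc('R',67.5,25,[67.5,67.5,65,62.5,60,57.5,55,52.5,50,47.5],[20,15]+[15]*8,-1)
```

```text
[494.3585626  -11.78127469  48.33137   ] [130.21851624  89.87083645   6.98909261] [-0.10465226 -0.34248341  0.33811179]
67.5 [ 0.    -0.    -0.005] [0. 0. 0.]
67.5 [ 0.    0.   -0.01] [0. 0. 0.]
65 [ 0.     -0.0006 -0.0122] [0.044 0.    0.   ]
62.5 [ 0.     -0.0011 -0.0144] [0.087 0.    0.   ]
60 [ 0.     -0.0015 -0.0167] [0.131 0.    0.   ]
57.5 [ 0.     -0.0018 -0.0189] [0.175 0.    0.   ]
55 [ 0.     -0.0021 -0.0212] [0.218 0.    0.   ]
52.5 [ 0.     -0.0022 -0.0235] [0.262 0.    0.   ]
50 [ 0.     -0.0022 -0.0257] [0.305 0.    0.   ]
47.5 [ 0.     -0.0021 -0.028 ] [0.349 0.    0.   ]
```

View pics/c3.png

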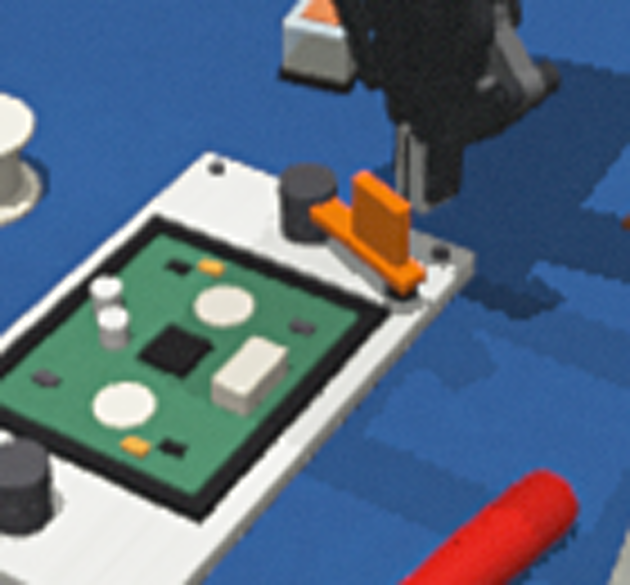

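View pics/w2.png

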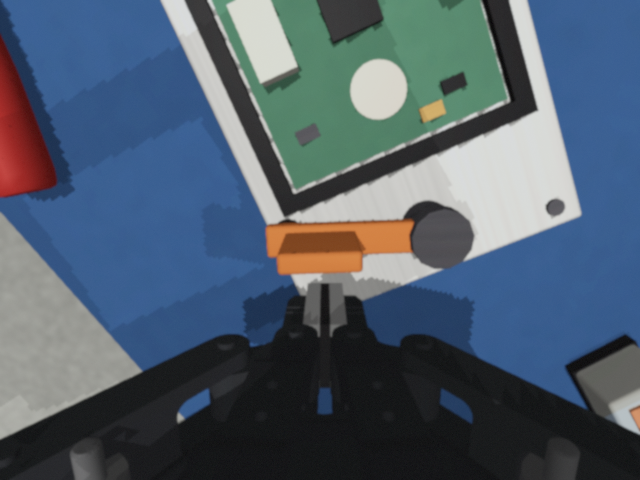

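The fingers stand behind the right tab, centred on it (wrist 324,290 against tab 320,262), and the board is clear. Pushing now.

Emit:
drive_tool:
  deltas:
    - [255, 0.001, 0, -0.004, 0, 0, 0]
    - [255, 0.002, 0, -0.008, 0, 0, 0]
    - [255, 0.002, -0.0006, -0.0122, 0.044, 0, 0]
    - [255, 0.002, -0.0011, -0.0144, 0.087, 0, 0]
    - [255, 0.002, -0.0015, -0.0167, 0.131, 0, 0]
    - [255, 0.002, -0.0018, -0.0189, 0.175, 0, 0]
    - [255, 0.002, -0.0021, -0.0212, 0.218, 0, 0]
    - [255, 0.002, -0.0022, -0.0235, 0.262, 0, 0]
    - [255, 0.002, -0.0022, -0.0257, 0.305, 0, 0]
    - [255, 0.002, -0.0021, -0.028, 0.349, 0, 0]

```text
time: 3.63
tool_pos: [506.1, 11.8, 45.4]
tcp_rot: [-21.4, 90.0, -164.8]
ft_force: [-1.2, -0.5, 1.5]
finger_gap: 0.0
```

Run:
```python
from h import *
snap('side','s3');s=snap('wrist','w3');st=sense();print(st['tool_pos'],st['ft_force'],target('R',np.radians(47.5),15))
def arc(side,q0,o0,qs,offs,sgn):
    t,a=target(side,np.radians(q0),o0); zb=a+(180 if sgn<0 else 0)
    _,_,R0=delta([*t,46],zb,Ro.identity(),np.zeros(3))
    for q,o in zip(qs,offs):
        t1,a1=target(side,np.radians(q),o)
        d=delta([*t1,46],a1+(180 if sgn<0 else 0),R0,np.array([*t,46.]));print(q,d[0].round(4),d[1].round(3))
arc('R',47.5,15,47.5-np.arange(1,11)*2.5,[15]*10,-1)
```

```text
[506.42480599  11.85799589  45.39162869] [ 1.25964035  0.23257064 -0.24003703] (array([505.97118797,  13.08993492]), np.float64(36.800000000000004))
45.0 [ 0.     -0.0006 -0.0022] [0.044 0.    0.   ]
42.5 [ 0.     -0.0011 -0.0044] [0.087 0.    0.   ]
40.0 [ 0.     -0.0015 -0.0067] [0.131 0.    0.   ]
37.5 [ 0.     -0.0018 -0.0089] [0.175 0.    0.   ]
35.0 [ 0.     -0.0021 -0.0112] [0.218 0.    0.   ]
32.5 [ 0.     -0.0022 -0.0135] [0.262 0.    0.   ]
30.0 [ 0.     -0.0022 -0.0157] [0.305 0.    0.   ]
27.5 [ 0.     -0.0021 -0.018 ] [0.349 0.    0.   ]
25.0 [ 0.     -0.0019 -0.0203] [0.393 0.    0.   ]
22.5 [ 0.     -0.0017 -0.0225] [0.436 0.    0.   ]
```

View pics/w3.png

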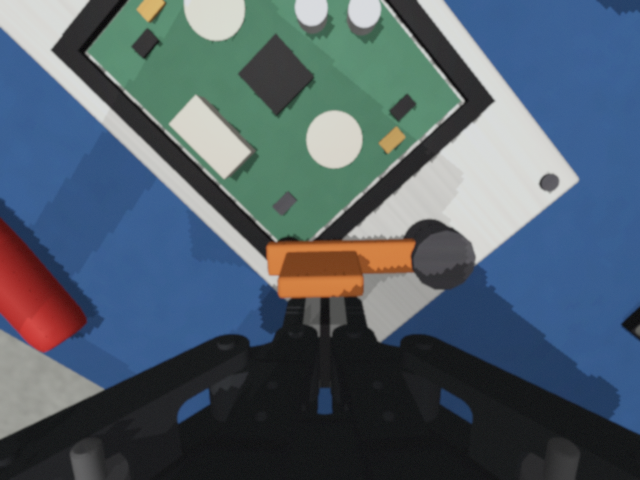

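The arm follows the finger, with the tab flush against the fingertip at (322,288). Continuing.

Emit:
drive_tool:
  deltas:
    - [255, 0, -0.0006, -0.0022, 0.044, 0, 0]
    - [255, 0, -0.0011, -0.0044, 0.087, 0, 0]
    - [255, 0, -0.0015, -0.0067, 0.131, 0, 0]
    - [255, 0, -0.0018, -0.0089, 0.175, 0, 0]
    - [255, 0, -0.0021, -0.0112, 0.218, 0, 0]
    - [255, 0, -0.0022, -0.0135, 0.262, 0, 0]
    - [255, 0, -0.0022, -0.0157, 0.305, 0, 0]
    - [255, 0, -0.0021, -0.018, 0.349, 0, 0]
    - [255, 0, -0.0019, -0.0203, 0.393, 0, 0]
    - [255, 0, -0.0017, -0.0225, 0.436, 0, 0]

```text
time: 4.57
tool_pos: [523.1, 26.5, 45.2]
tcp_rot: [-27.1, 90.0, 164.6]
ft_force: [-1.4, -0.0, 0.5]
finger_gap: -0.1
```

Emit:
drive_tool:
  deltas:
    - [255, 0, -0.0006, -0.0022, 0.044, 0, 0]
    - [255, 0, -0.0011, -0.0044, 0.087, 0, 0]
    - [255, 0, -0.0015, -0.0067, 0.131, 0, 0]
    - [255, 0, -0.0018, -0.0089, 0.175, 0, 0]
    - [255, 0, -0.0021, -0.0112, 0.218, 0, 0]
    - [255, 0, -0.0022, -0.0135, 0.262, 0, 0]
    - [255, 0, -0.0022, -0.0157, 0.305, 0, 0]
    - [255, 0, -0.0022, -0.0157, 0.305, 0, 0]
    - [255, 0, -0.0022, -0.0157, 0.305, 0, 0]
    - [255, 0, -0.0022, -0.0157, 0.305, 0, 0]

```text
time: 5.4
tool_pos: [538.3, 31.6, 45.4]
tcp_rot: [169.8, 90.0, -15.9]
ft_force: [0.6, -0.1, 0.3]
finger_gap: 0.3
```

Run:
```python
from h import *
snap('side','s4');s=snap('wrist','w4');st=sense();print(st['tool_pos'],st['ft_force'],target('R',np.radians(5),15))
```

```text
[538.22966454  31.55627241  45.39645826] [-0.53346552  1.17650193 -0.71296289] (array([537.9734924 ,  33.28129509]), np.float64(-5.7))
```

View pics/w4.png

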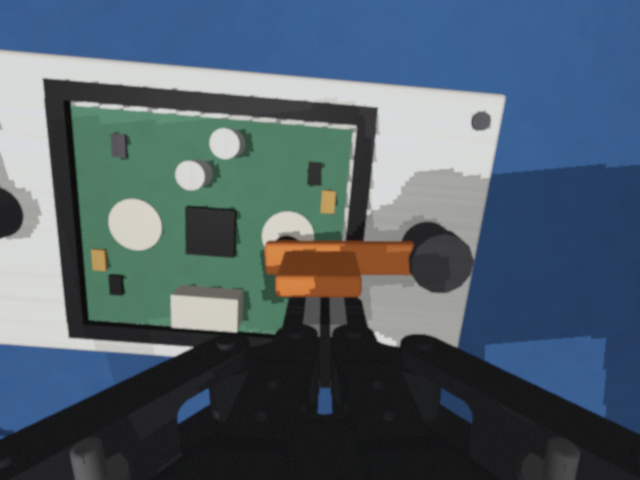

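Run:
```python
from h import *
s=load('w4')
tip=onz(s,266,257.5,34)[:2];hub=onz(s,441,262,39)[:2];pad=onz(s,288,237,16)[:2];lp=onz(s,135,224,16)[:2]
print(tip,hub,pad,lp)
u=(tip-hub)/np.linalg.norm(tip-hub);d=W.T@u;print('q',np.degrees(np.arctan2(-d[0],d[1])),np.linalg.norm(tip-hub),'foot',hub+65*u,'padmodel',C+W@np.array([0,-35]))
print('force need: next q deltas')
for q in(5,4,3,2,1,0,-1):print(q,target('R',np.radians(q),15))
```

```text
[556.92243226  54.48710398] [549.57015773 -16.6471441 ] [560.21180307  46.48510112] [573.14678263 114.9647885 ]
q 4.79899179632726 71.51319592122799 foot [556.25281033  48.00842143] padmodel [560.00166846  45.90855212]
force need: next q deltas
5 (array([537.9734924 ,  33.28129509]), np.float64(-5.7))
4 (array([538.86931557,  33.44731388]), np.float64(-6.699999999999999))
3 (array([539.76789974,  33.59767311]), np.float64(-7.699999999999998))
2 (array([540.66897117,  33.73232699]), np.float64(-8.7))
1 (array([541.5722554 ,  33.85123449]), np.float64(-9.7))
0 (array([542.47747728,  33.9543594 ]), np.float64(-10.7))
-1 (array([543.38436107,  34.04167031]), np.float64(-11.7))
```

The foot is about 5 mm short (q≈4.8°). I'll push the remaining 5°, then back off.

Emit:
drive_tool:
  deltas:
    - [255, 0, -0.0002, -0.0011, 0.022, 0, 0]
    - [255, 0, -0.0005, -0.0022, 0.044, 0, 0]
    - [255, 0, -0.0008, -0.0034, 0.066, 0, 0]
    - [255, 0, -0.001, -0.0045, 0.087, 0, 0]
    - [255, 0, -0.001, -0.0046, 0.087, 0, 0]
    - [255, 0, -0.001, -0.0046, 0.087, 0, 0]
    - [255, 0, -0.001, 0.001, 0.087, 0, 0]
    - [255, 0, -0.001, 0.01, 0.087, 0, 0]
    - [255, 0, -0.001, 0.02, 0.087, 0, 0]
    - [255, 0, -0.001, 0.025, 0.087, 0, 0]

```text
time: 6.33
tool_pos: [511.7, 35.3, 44.9]
tcp_rot: [7.3, 89.9, 176.6]
ft_force: [-0.5, 0.4, 0.3]
finger_gap: 0.2
```

Emit:
drive_tool:
  deltas:
    - [255, 0, 0, 0, 0, 0, 0]
    - [255, -0.012, 0, 0, 0, 0, 0]
    - [255, -0.027, 0, 0, 0, 0, 0]
    - [255, -0.042, 0, 0, 0, 0, 0]
    - [255, -0.057, 0, 0, 0, 0, 0]
    - [255, -0.072, 0, 0, 0, 0, 0]
    - [255, -0.087, 0, 0, 0, 0, 0]
    - [255, -0.09, 0, 0, 0, 0, 0]
    - [255, -0.09, 0, 0, 0, 0, 0]
    - [255, -0.09, 0, 0, 0, 0, 0]

```text
time: 7.17
tool_pos: [513.6, 35.1, 135.4]
tcp_rot: [-172.2, 90.0, -2.9]
ft_force: [-0.6, -0.2, -0.9]
finger_gap: -0.4
```

Run:
```python
from h import *
s=snap('wrist','w5');snap('side','s5');st=sense();print(st['tool_pos'],st['ft_force'])
```

```text
[512.74288642  35.15202424 134.21492786] [ 0.52855998 -1.00826588 -0.19722118]
```

View pics/w5.png

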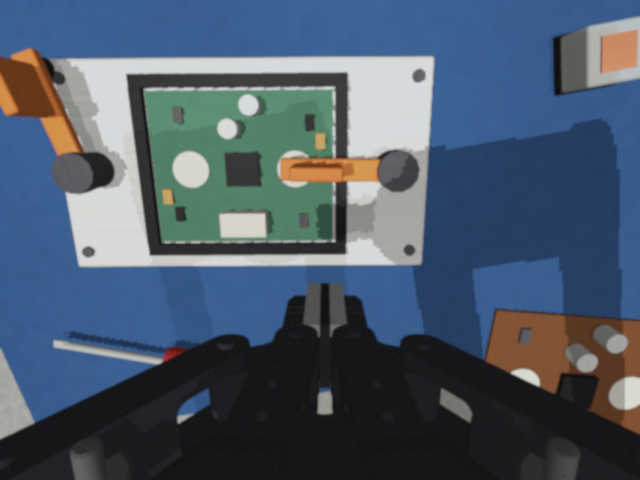

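The right arm (tip 281,168; hub 398,171) now covers its pad (294,169).

Run:
```python
from h import *
s=load('w5')
tip=onz(s,281,168,34)[:2];hub=onz(s,398,171,39)[:2];pad=onz(s,294,169,16)[:2]
u=(tip-hub)/np.linalg.norm(tip-hub);d=W.T@u;print('q',np.degrees(np.arctan2(-d[0],d[1])),'foot-pad',hub+65*u-pad)
lh=onz(s,81,172,39)[:2];lt=onz(s,29,51,34)[:2];d=W.T@(lt-lh);print('Lq',np.degrees(np.arctan2(d[0],-d[1])),lh,C+W@np.array([0,100]),np.hypot(*d))
t,a=target('L',np.radians(109),45);d=delta([*t,135],a);print(t,a,d[0].round(4),d[1].round(3))
print(sense()['joint_pos'])
```

```text
q -1.147277704177289 foot-pad [ 1.94591902 -0.58361514]
Lq 107.60156829203375 [584.23746456 173.20603156] [585.06666154 178.56127965] 71.99648982295074
[628.04692195 230.30775021] -81.7 [-0.001  -0.2132 -0.077 ] [-1.903e+00  1.000e-03  1.000e-03]
[-1.79676532e+00 -1.88309020e+00  1.05262752e+02  1.84800116e-03
  7.67158217e+01  9.89318806e+01]
```

Emit:
drive_tool:
  deltas:
    - [255, 0, -0.011, -0.004, -0.095, 0, 0]
    - [255, 0, -0.022, -0.008, -0.19, 0, 0]
    - [255, 0, -0.033, -0.012, -0.285, 0, 0]
    - [255, 0, -0.044, -0.016, -0.38, 0, 0]
    - [255, 0, -0.055, -0.02, -0.475, 0, 0]
    - [255, 0, -0.066, -0.024, -0.57, 0, 0]
    - [255, 0, -0.077, -0.028, -0.665, 0, 0]
    - [255, 0, -0.088, -0.032, -0.76, 0, 0]
    - [255, 0, -0.099, -0.036, -0.855, 0, 0]
    - [255, 0, -0.107, -0.039, -0.95, 0, 0]

```text
time: 8.1
tool_pos: [571.2, 133.7, 133.8]
tcp_rot: [-40.8, 89.9, -176.8]
ft_force: [0.3, 0.3, 1.0]
finger_gap: -0.0
```

Run:
```python
from h import *
t,a=target('L',np.radians(108.5),45);d=delta([*t,132],a);print(t,a,d[0].round(4),d[1].round(3))
```

```text
[628.4968528 229.9307111] -82.2 [ 0.0017 -0.0294 -0.108 ] [-0.939  0.001  0.002]
```

Emit:
drive_tool:
  deltas:
    - [255, 0, -0.003, -0.012, -0.104, 0, 0]
    - [255, 0, -0.007, -0.024, -0.209, 0, 0]
    - [255, 0, -0.01, -0.036, -0.313, 0, 0]
    - [255, 0, -0.013, -0.048, -0.417, 0, 0]
    - [255, 0, -0.016, -0.06, -0.522, 0, 0]
    - [255, 0, -0.02, -0.072, -0.626, 0, 0]
    - [255, 0, -0.023, -0.084, -0.73, 0, 0]
    - [255, 0, -0.026, -0.096, -0.835, 0, 0]
    - [255, 0, -0.0294, -0.108, -0.939, 0, 0]
    - [255, 0, -0.0294, -0.108, -0.939, 0, 0]

```text
time: 8.93
tool_pos: [629.2, 230.4, 133.6]
tcp_rot: [-103.5, 89.9, 174.4]
ft_force: [-1.0, 0.6, -0.2]
finger_gap: -0.1
```

Run:
```python
from h import *
s=snap('wrist','w6');snap('scene','sc6');st=sense();print(st['tool_pos'],st['qd'].round(1))
t,a=target('L',np.radians(108.5),45);d=delta([*t,46],a);print(t,a,d[0].round(4),d[1].round(3))
```

```text
[628.66069987 228.76915084 133.81358498] [-0.7 -0.9  0.8 -0.   0.   0.8]
[628.4968528 229.9307111] -82.2 [ 0.0878  0.0002 -0.0012] [-0.008  0.     0.002]
```

View pics/w6.png

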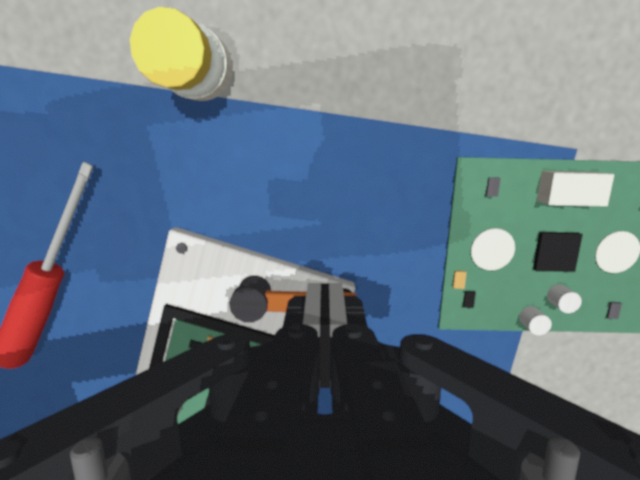

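View pics/sc6.png

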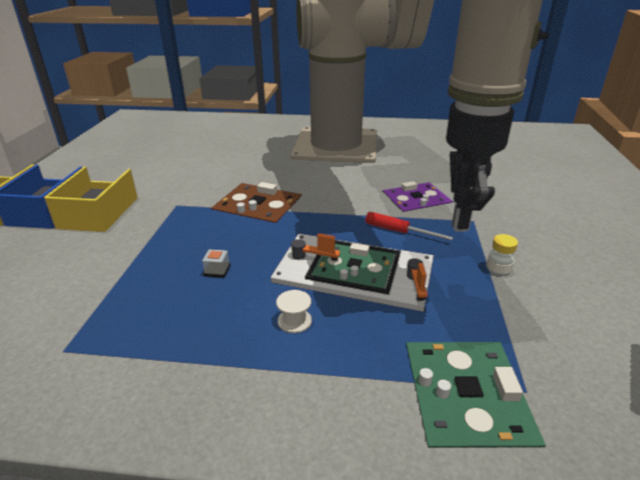

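The finger (wrist 324,300) stands over the bench beyond the left arm (hub 249,298; bar end 355,292), with the jar well away. Descending.

Emit:
drive_tool:
  deltas:
    - [255, 0.012, 0, 0, 0, 0, 0]
    - [255, 0.024, 0, 0, 0, 0, 0]
    - [255, 0.036, 0, 0, 0, 0, 0]
    - [255, 0.048, 0, 0, 0, 0, 0]
    - [255, 0.06, 0, 0, 0, 0, 0]
    - [255, 0.072, 0, 0, 0, 0, 0]
    - [255, 0.082, 0, 0, 0, 0, 0]
    - [255, 0.087, 0, 0, 0, 0, 0]
    - [255, 0.087, 0, 0.01, 0, 0, 0]
    - [255, 0.087, 0, 0.02, 0, 0, 0]

```text
time: 9.87
tool_pos: [631.9, 208.7, 48.1]
tcp_rot: [-60.7, 90.0, -143.2]
ft_force: [0.6, -0.6, -0.6]
finger_gap: -0.0
```

```bash
cat >> h.py <<'E'
def arc(side,q0,o0,qs,offs,sgn):
    t,a=target(side,np.radians(q0),o0); zb=a+(180 if sgn<0 else 0)
    _,_,R0=delta([*t,46],zb,Ro.identity(),np.zeros(3))
    for q,o in zip(qs,offs):
        t1,a1=target(side,np.radians(q),o)
        d=delta([*t1,46],a1+(180 if sgn<0 else 0),R0,np.array([*t,46.]));print(q,d[0].round(4),d[1].round(3))
E
python3 - <<'E'
from h import *
s=snap('scene','sc7');st=sense();print(st['tool_pos'],st['ft_force'],target('L',np.radians(108.5),25))
a=s['frame'][150:320,380:540];cv2.imwrite('pics/c7.png',cv2.resize(a,None,fx=3.5,fy=3.5,interpolation=cv2.INTER_CUBIC))
arc('L',108.5,25,[108.5,108.5]+list(108.5-np.arange(1,9)*2.5),[20]+[15]*9,1)
E
```

```text
[632.93424136 206.34955774  48.79467522] [ 0.86355772 -1.0427108   0.32850253] (array([631.21116425, 210.11575429]), np.float64(-82.2))
108.5 [0.    0.    0.005] [0. 0. 0.]
108.5 [0.   0.   0.01] [0. 0. 0.]
106.0 [0.     0.0006 0.0122] [0.044 0.    0.   ]
103.5 [0.     0.0011 0.0144] [0.087 0.    0.   ]
101.0 [0.     0.0015 0.0167] [0.131 0.    0.   ]
98.5 [0.     0.0018 0.0189] [0.175 0.    0.   ]
96.0 [0.     0.0021 0.0212] [0.218 0.    0.   ]
93.5 [0.     0.0022 0.0235] [0.262 0.    0.   ]
91.0 [0.     0.0022 0.0257] [0.305 0.    0.   ]
88.5 [0.     0.0021 0.028 ] [0.349 0.    0.   ]
```

View pics/c7.png

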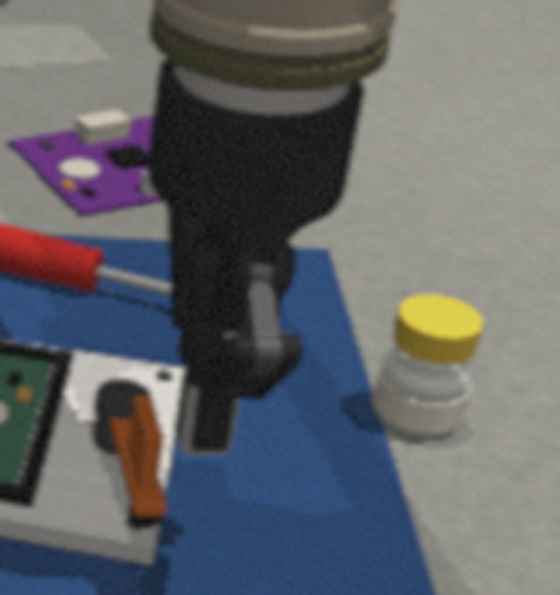

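The finger (crop 208,430) stands just outside the left tab (148,430), with the jar clear. Pushing.

Emit:
drive_tool:
  deltas:
    - [255, 0.001, 0, 0.004, 0, 0, 0]
    - [255, 0.002, 0, 0.008, 0, 0, 0]
    - [255, 0.002, 0.0006, 0.0122, 0.044, 0, 0]
    - [255, 0.002, 0.0011, 0.0144, 0.087, 0, 0]
    - [255, 0.002, 0.0015, 0.0167, 0.131, 0, 0]
    - [255, 0.002, 0.0018, 0.0189, 0.175, 0, 0]
    - [255, 0.002, 0.0021, 0.0212, 0.218, 0, 0]
    - [255, 0.002, 0.0022, 0.0235, 0.262, 0, 0]
    - [255, 0.002, 0.0022, 0.0257, 0.305, 0, 0]
    - [255, 0.002, 0.0021, 0.028, 0.349, 0, 0]

```text
time: 10.75
tool_pos: [638.1, 181.7, 47.0]
tcp_rot: [148.5, 89.9, 45.9]
ft_force: [-0.8, 1.3, 0.4]
finger_gap: -0.1
```

Run:
```python
from h import *
s=snap('scene','sc8');st=sense();print(st['tool_pos'],st['ft_force'],target('L',np.radians(88.5),15))
a=s['frame'][150:320,380:540];cv2.imwrite('pics/c8.png',cv2.resize(a,None,fx=3.5,fy=3.5,interpolation=cv2.INTER_CUBIC))
```

```text
[638.13052294 181.26727703  46.9454639 ] [-0.4585151   0.88320494  0.4620493 ] (array([637.1073282 , 182.65627825]), np.float64(-102.2))
```

View pics/c8.png

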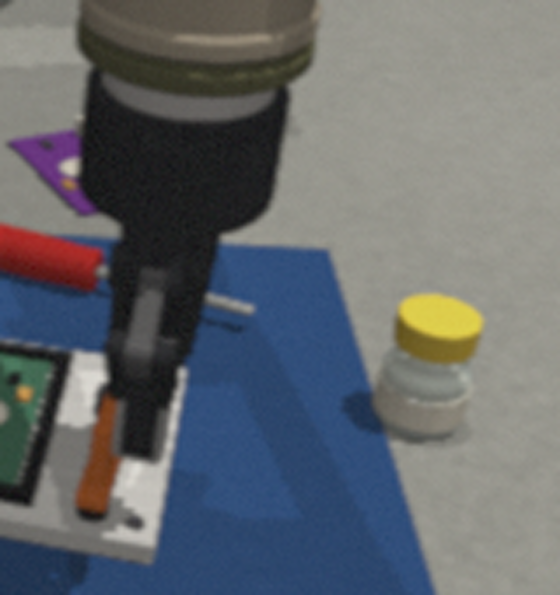

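The left arm is turning with the finger (tab crop 100,440). Continuing, 25° per call.

Emit:
drive_tool:
  deltas:
    - [255, 0, 0.0006, 0.0022, 0.044, 0, 0]
    - [255, 0, 0.0011, 0.0044, 0.087, 0, 0]
    - [255, 0, 0.0015, 0.0067, 0.131, 0, 0]
    - [255, 0, 0.0018, 0.0089, 0.175, 0, 0]
    - [255, 0, 0.0021, 0.0112, 0.218, 0, 0]
    - [255, 0, 0.0022, 0.0135, 0.262, 0, 0]
    - [255, 0, 0.0022, 0.0157, 0.305, 0, 0]
    - [255, 0, 0.0021, 0.018, 0.349, 0, 0]
    - [255, 0, 0.0019, 0.0203, 0.393, 0, 0]
    - [255, 0, 0.0017, 0.0225, 0.436, 0, 0]

```text
time: 11.63
tool_pos: [634.9, 159.4, 46.9]
tcp_rot: [158.4, 89.9, 30.9]
ft_force: [0.9, 1.5, -1.3]
finger_gap: -0.0
```

Emit:
drive_tool:
  deltas:
    - [255, 0, 0.0006, 0.0022, 0.044, 0, 0]
    - [255, 0, 0.0011, 0.0044, 0.087, 0, 0]
    - [255, 0, 0.0015, 0.0067, 0.131, 0, 0]
    - [255, 0, 0.0018, 0.0089, 0.175, 0, 0]
    - [255, 0, 0.0021, 0.0112, 0.218, 0, 0]
    - [255, 0, 0.0022, 0.0135, 0.262, 0, 0]
    - [255, 0, 0.0022, 0.0157, 0.305, 0, 0]
    - [255, 0, 0.0021, 0.018, 0.349, 0, 0]
    - [255, 0, 0.0019, 0.0203, 0.393, 0, 0]
    - [255, 0, 0.0017, 0.0225, 0.436, 0, 0]

```text
time: 12.47
tool_pos: [622.7, 140.3, 46.9]
tcp_rot: [170.9, 89.9, 18.4]
ft_force: [0.2, 1.7, -0.7]
finger_gap: -0.0
```

Run:
```python
from h import *
s=snap('scene','sc9');b=snap('side','s9');st=sense();print(st['tool_pos'],st['ft_force'],target('L',np.radians(38.5),15))
a=s['frame'][200:320,270:450];b=b['frame'][200:350,210:390]
cv2.imwrite('pics/c9.png',np.hstack([cv2.resize(a,(450,300),interpolation=cv2.INTER_CUBIC),cv2.resize(b,(350,300),interpolation=cv2.INTER_CUBIC)]))
```

```text
[622.51404209 140.1093298   46.8390995 ] [ 0.54364252 -1.00191103 -0.71096691] (array([621.65470818, 141.3280305 ]), np.float64(-152.2))
```

View pics/c9.png

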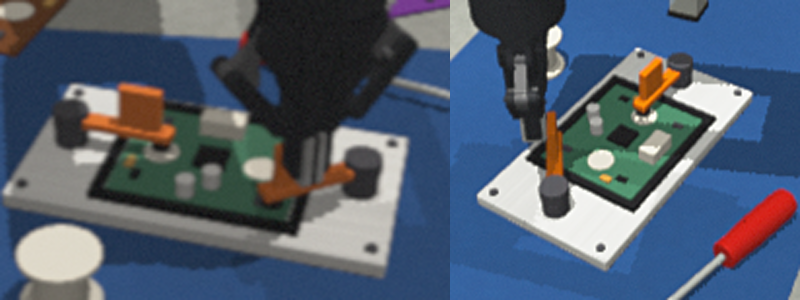

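Emit:
drive_tool:
  deltas:
    - [255, 0, 0.0006, 0.0022, 0.044, 0, 0]
    - [255, 0, 0.0011, 0.0044, 0.087, 0, 0]
    - [255, 0, 0.0015, 0.0067, 0.131, 0, 0]
    - [255, 0, 0.0018, 0.0089, 0.175, 0, 0]
    - [255, 0, 0.0021, 0.0112, 0.218, 0, 0]
    - [255, 0, 0.0022, 0.0135, 0.262, 0, 0]
    - [255, 0, 0.0022, 0.0157, 0.305, 0, 0]
    - [255, 0, 0.0021, 0.018, 0.349, 0, 0]
    - [255, 0, 0.0019, 0.0203, 0.393, 0, 0]
    - [255, 0, 0.0017, 0.0225, 0.436, 0, 0]

```text
time: 13.4
tool_pos: [603.6, 128.1, 46.8]
tcp_rot: [167.9, 89.9, -9.6]
ft_force: [0.6, -1.1, -0.3]
finger_gap: 0.1
```

Emit:
drive_tool:
  deltas:
    - [255, 0, 0.0003, 0.0011, 0.022, 0, 0]
    - [255, 0, 0.0006, 0.0022, 0.044, 0, 0]
    - [255, 0, 0.0009, 0.0033, 0.066, 0, 0]
    - [255, 0, 0.0011, 0.0044, 0.087, 0, 0]
    - [255, 0, 0.0013, 0.0056, 0.109, 0, 0]
    - [255, 0, 0.0015, 0.0067, 0.131, 0, 0]
    - [255, 0, 0.0016, 0.0076, 0.148, 0, 0]
    - [255, 0, 0.0016, 0.0076, 0.148, 0, 0]
    - [255, 0, 0.0016, 0.0076, 0.148, 0, 0]
    - [255, 0, 0.0016, 0.0076, 0.148, 0, 0]

```text
time: 14.23
tool_pos: [595.3, 126.6, 46.1]
tcp_rot: [-3.5, 90.0, 170.6]
ft_force: [-0.6, -0.1, 0.4]
finger_gap: -0.3
```

Run:
```python
from h import *
b=snap('side','s10');st=sense();print(st['tool_pos'],st['ft_force'],target('L',np.radians(5),15))
b=b['frame'][215:340,215:375];cv2.imwrite('pics/c10.png',cv2.resize(b,None,fx=4.6,fy=4.6,interpolation=cv2.INTER_CUBIC))
```

```text
[595.30476473 126.59041752  46.14640544] [-0.09945728 -0.81618832 -0.89588762] (array([595.0265076 , 127.31870491]), np.float64(174.3))
```

View pics/c10.png

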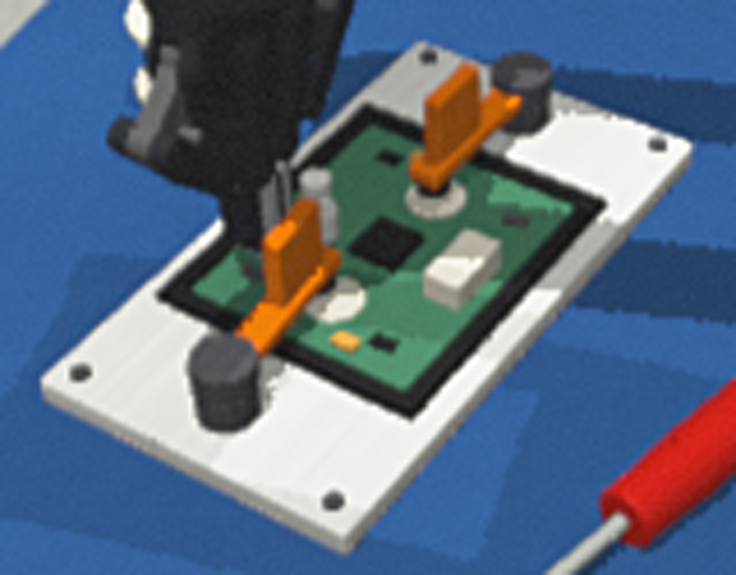

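The right foot sits on its pad (crop 435,195). The left foot is at the pad's edge, about 5° short. Final push, retreat and lift.

Emit:
drive_tool:
  deltas:
    - [255, 0, 0.0002, 0.0011, 0.022, 0, 0]
    - [255, 0, 0.0005, 0.0022, 0.044, 0, 0]
    - [255, 0, 0.0008, 0.0034, 0.066, 0, 0]
    - [255, 0, 0.001, 0.0044, 0.087, 0, 0]
    - [255, 0, 0.001, 0.0044, 0.087, 0, 0]
    - [255, 0, 0.001, 0.0044, 0.087, 0, 0]
    - [255, 0, 0.001, -0.001, 0.087, 0, 0]
    - [255, 0, 0.001, -0.01, 0.087, 0, 0]
    - [255, 0, 0.001, -0.02, 0.087, 0, 0]
    - [255, 0, 0.001, -0.025, 0.087, 0, 0]

```text
time: 15.12
tool_pos: [621.5, 122.9, 46.5]
tcp_rot: [-160.6, 90.0, 8.5]
ft_force: [0.7, 0.7, 0.2]
finger_gap: -0.2
```

Emit:
drive_tool:
  deltas:
    - [255, 0, 0, 0, 0, 0, 0]
    - [255, -0.015, 0, 0, 0, 0, 0]
    - [255, -0.035, 0, 0, 0, 0, 0]
    - [255, -0.055, 0, 0, 0, 0, 0]
    - [255, -0.075, 0, 0, 0, 0, 0]
    - [255, -0.095, 0, 0, 0, 0, 0]
    - [255, -0.115, 0, 0, 0, 0, 0]
    - [255, -0.135, 0, 0, 0, 0, 0]
    - [255, -0.145, 0, 0, 0, 0, 0]
    - [255, -0.15, 0, 0, 0, 0, 0]

```text
time: 15.95
tool_pos: [621.1, 123.2, 198.5]
tcp_rot: [-160.6, 89.8, 8.5]
ft_force: [0.2, 0.3, 0.0]
finger_gap: -0.2
```

Emit:
drive_tool:
  deltas:
    - [255, 0, 0, 0.02, 0, 0, 0]
    - [255, 0, 0, 0.05, 0, 0, 0]
    - [255, 0, 0, 0.08, 0, 0, 0]
    - [255, 0, 0, 0.11, 0, 0, 0]
    - [255, 0, 0, 0.14, 0, 0, 0]
    - [255, 0, 0, 0.16, 0, 0, 0]
    - [255, 0, 0, 0.17, 0, 0, 0]
    - [255, 0, 0, 0.17, 0, 0, 0]
    - [255, 0, 0, 0.17, 0, 0, 0]
    - [255, 0, 0, 0.17, 0, 0, 0]

```text
time: 16.78
tool_pos: [453.7, 154.9, 195.9]
tcp_rot: [43.6, 90.0, -147.3]
ft_force: [0.4, -0.1, 0.6]
finger_gap: -0.2
```

Run:
```python
from h import *
a=snap('scene','sc11');b=snap('side','s11');w=snap('wrist','w11');st=sense();print(st['tool_pos'],st['ft_force'])
cv2.imwrite('pics/c11.png',cv2.resize(a['frame'][205:310,265:445],None,fx=4.4,fy=4.4,interpolation=cv2.INTER_CUBIC))
cv2.imwrite('pics/c12.png',cv2.resize(b['frame'][215:340,215:375],None,fx=4.6,fy=4.6,interpolation=cv2.INTER_CUBIC))
```

```text
[453.8433959  154.81326085 195.97480298] [-0.25292392 -0.55762746  0.35541041]
```

View pics/c11.png

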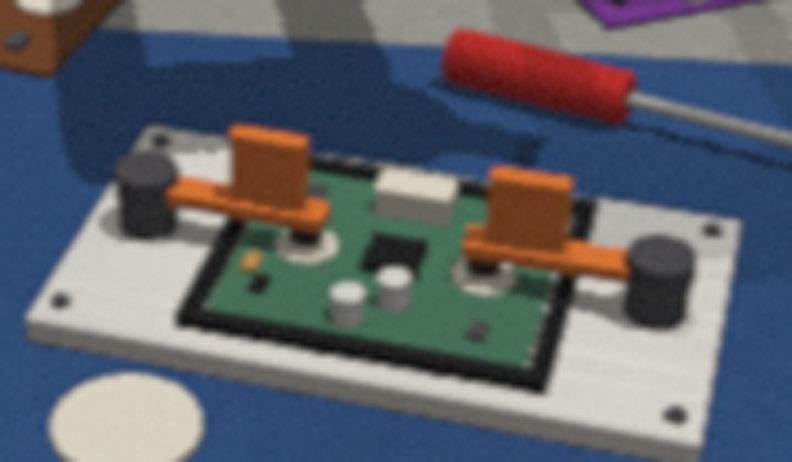

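View pics/c12.png

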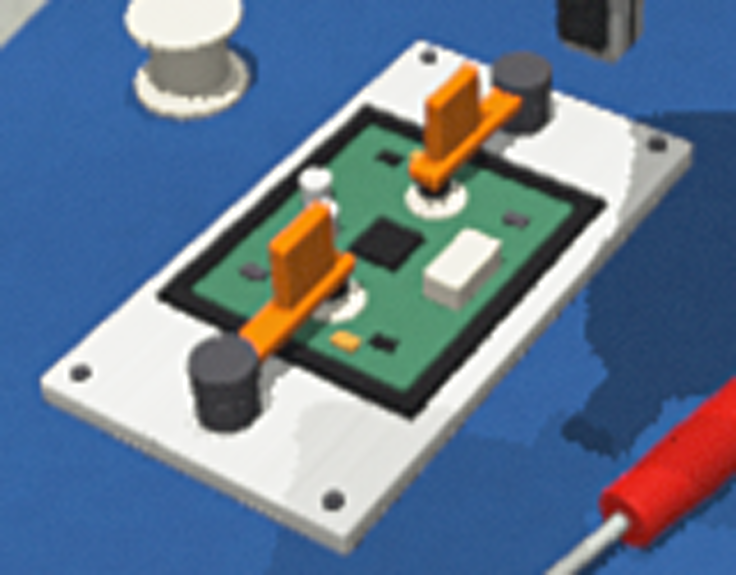

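View pics/w11.png

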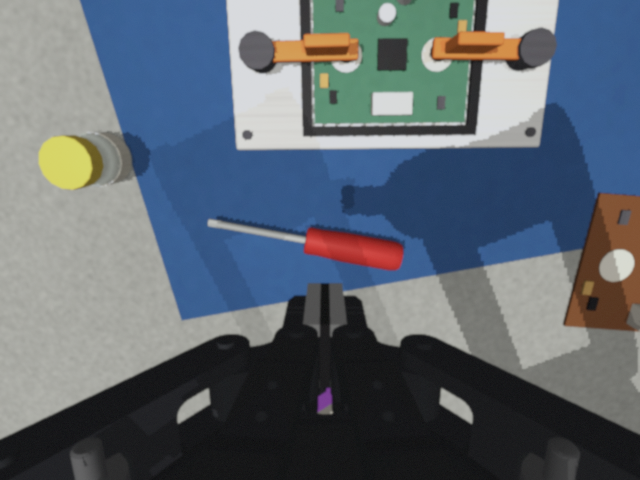

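Both feet sit over their pads. In the scene crop the right foot is at (305,239) with its pad at (307,244), and the left foot is at (485,268) with its pad at (484,275). Components and rim are unchanged from the first crops. Now the numbers.

Run:
```python
from h import *
s=load('w11')
for n,h,t,pm in(('L',(256,51),(357,47),(346,57)),('R',(537,48),(432,48),(435,57))):
    hub=onz(s,*h,39)[:2];tip=onz(s,*t,34)[:2];u=(tip-hub)/np.linalg.norm(tip-hub);d=W.T@u*(1 if n=='L' else -1)
    print(n,'q',np.degrees(np.arctan2(d[0],-d[1])).round(1),'foot-pad',(hub+65*u-onz(s,*pm,16)[:2]).round(1), 'model',(hub+65*u-(C+W@np.array([0,35 if n=='L' else -35]))).round(1))
a=load('scene11') if 0 else load('sc11')
f=lambda p,z:onz(a,265+(p[0]+.5)/4.4-.5,205+(p[1]+.5)/4.4-.5,z)[:2]
print('scene R',f((305,239),20)-f((307,244),16),'L',f((485,268),20)-f((484,275),16))
# changes to start in scene & side outside robot
for p,q in(('scene0','sc11'),('side0','s11')):
    A=load(p)['frame'];B=load(q)['frame']
    def cen(I,m,box):
        x0,x1,y0,y1=box;M=m(cv2.cvtColor(I,cv2.COLOR_BGR2HSV)[y0:y1,x0:x1]).astype(np.uint8);mm=cv2.moments(M,True);return np.array([mm['m10'],mm['m01']])/max(mm['m00'],1)
    yel=lambda h:(abs(h[...,0].astype(int)-27)<5)&(h[...,1]>150)&(h[...,2]>120)
    red=lambda h:((h[...,0]<5)|(h[...,0]>174))&(h[...,1]>170)&(h[...,2]>90)
    grn=lambda h:(abs(h[...,0].astype(int)-75)<12)&(h[...,1]>70)
    wh=lambda h:(h[...,1]<60)&(h[...,2]>150)
    bx={'scene0':[(480,530,220,280),(355,420,200,245),(270,320,285,335),(195,235,240,280)],'side0':[(220,270,345,405),(335,395,285,340),(235,275,205,245),(315,350,180,215)]}[p]
    for n,m,b in zip(('jar','driver','spool','relay'),(yel,red,wh,wh),bx): print(p,n,(cen(B,m,b)-cen(A,m,b)).round(2))
```

```text
L q 2.6 foot-pad [ 3.  -0.5] model [1.5 0.3]
R q -1.0 foot-pad [ 2.5 -1.1] model [1.  1.6]
scene R [ 2.33830175 -0.60013641] L [0.95189777 0.17086144]
scene0 jar [0.17 0.15]
scene0 driver [0.14 0.05]
scene0 spool [ 0.05 -0.  ]
scene0 relay [-0.2   0.03]
side0 jar [0.19 0.07]
side0 driver [ 0.05 -0.05]
side0 spool [0.07 0.42]
side0 relay [-16.99 -13.41]
```

```bash
python3 -c "
from h import *
print(sense()['qd'].round(2));print(hand_in())"
```

```text
[-0.03 -0.12  0.06 -0.    0.16 -0.02]
the job is handed in; nothing more can be done
None
```

I pushed both swing arms round with the shut fingertips on their tabs, grasping nothing, and handed the job in at about 17 s.

**Foot over pad:** both feet came out within about 3 mm of their pad centres in the wrist and scene views, against a limit of 12 mm. I measured right q at about -1° and left q at about +2.6°.

**Forces and clearance:** force readings between moves stayed around 2 N or less. At the end the robot stood clear at a tool height of about 196 mm.

**Other things:** jar, spool and screwdriver moved less than 0.5 px in both fixed views. The board looked unmoved in the before and after crops, but I did not measure it separately.

**One check that disagreed:** the relay's side-view check gave a jump of about 17 px across and 13 px down. I put this down to the robot standing in front of it, since the scene view shows it moved only 0.2 px.

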